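Lay the tall carton down on the board and butt it against the stop

TASK

Without gripping or lifting it, gently push the tall carton over so that it lands lying on its broad face inside the outlined rectangle on the board, its top end towards the board's raised end stop. Then slide it along, still lying inside the outline, until its top end rests against the stop. Leave everything else on the slab where it is.

Things in the scene. Friction and masses are not known exactly. Their poses are not given: they have to be found in the camera images.
- zone (a point): middle of the outlined rectangle on the fixed light wood board, on its top face, 12 mm above the slab. It is 205 mm along the board (x) by 130 across (y), bounded at x = +102.5 by the upright face of a wooden end stop (14 mm higher than the board's top, full width), on the other sides by flush dark inlaid lines 5 mm wide. Board: x -172 to +118, y -80 to +80
- carton: tall white card carton (brown panels) standing on the board across the near line (x = -102.5 of zone), 45 mm deep (own x), 90 wide (own y), 150 tall (own z); origin at the centre of its underside. Its front broad face (+x) looks at the stop within 5 degrees and stands 8 to 23 mm inside the near line, at most 10 mm off the board's midline
- carton_center (a point): centre of the carton, 75 mm above its underside. It weighs 0.25 to 0.45 kg, evenly spread. Pushed forward near its top it tips over its front bottom edge, which hardly slips, and comes to lie with its top end 25 to 50 mm short of the stop; lying, it is 45 mm high and slides when pushed at its foot end
- foot_left (a point): bottom corner at +y of the carton's front broad face (the face at own x = +22.5 mm)
- foot_right (a point): bottom corner at -y of the carton's front broad face (the face at own x = +22.5 mm)
- head_left (a point): top corner at +y of the carton's front broad face (the face at own x = +22.5 mm)
- head_right (a point): top corner at -y of the carton's front broad face (the face at own x = +22.5 mm)
- short_carton: short white card carton 45 x 70 x 80 tall, standing on the slab beside the board (mm); a bystander, origin at the middle of its underside
- jar: glass jar with steel cap, 44 diameter, 90 tall, standing on the slab beside the board, on the other side from the short carton (mm); a bystander, origin at the middle of its underside
- stockpot: lidded aluminium stockpot, 210 diameter, about 153 tall with its knob (mm); a bystander, origin at the middle of its underside
- bowls: stack of three white ceramic bowls, 156 diameter, 76 tall (mm); a bystander, origin at the middle of its underside
- flip_box: clear plastic box with flip-top lid, about 125 x 164 x 80 tall (mm); a bystander, origin at the middle of its underside
- whisk: small steel whisk lying flat, about 210 long, 40 thick (mm); a bystander, origin at the middle of its underside
There are look-alikes about, which are no part of the job. Leave any black or orange look-alike of the carton alone.

How it is judged:
By the outcome, as a careful person would: the job done as asked, in the order asked, and still so for the second after the job is handed in, with the robot touching nothing.
It also fails if it takes over 42 s, if anything falls off the work surface, if the arm or the gripper's body presses on something with over 40 N, if the wrist force passes 120 N, or if a joint passes its speed limit or range.

ROBOT

A 6-joint arm with a two-finger parallel gripper is mounted at the origin on the work surface. World frame = base frame: x ahead of the robot, y to its left, z up, the work surface at z = 0. Lengths are in m, angles in rad, forces in N, time in s.
With the tool pointing down it reaches from about 0.375 to 0.9 m from the base axis. Payload 3.1 kg.
Tool frame: the origin (TCP) lies midway between the tips of the shut fingers; the grasp point (between the pads) lies 19 mm behind it; z points along the fingers, y is the line along which they close (so a half turn about z gives the same grasp; the last joint's range is limited). The gripper opens to 85 mm and grips with 20 to 120 N. Pads are 22 mm wide; open, the fingers measure 114 mm over their backs; the gripper's body (76 mm by 85 mm) begins 54 mm behind the grasp point. The pads swing forward as they close: fully open they stand 13 mm farther back than shut.
Start: joints at [-1.528, 0.527, 1.433, -0, 1.181, -0.178], TCP at [0.137, -0.61, 0.231] pointing down, gripper open.
Joint ranges: [-3.08, 3.08], [-0.75, 2.2], [0.22, 2.44], [-1.43, 4.57], [0, 2.65], [-2.85, 2.85]. Speed limits (rad/s): [2.79, 2.79, 3.14, 3.14, 3.14, 3.14].

INTERFACE

Orientations are given as a unit quaternion [x, y, z, w].
In Python, from station import manip gives the robot as it stands. The module is installed in compiled form; this text tells all that it offers.
- The arm moves only by the tool apply_moves, never from a script. Its arguments are lists of equal length, an entry for each row: "claw": the gripper's target within -1 to 1 (fully open at 1, half-way at 0, shut at -1); "travel": the shift along the tool's x, y, z scaled (see below), a list of three; "turn": the turn, a rotation vector about the tool's x, y, z scaled (see below), a list of three. In form: {"claw": [claw, ...], "travel": [[dx, dy, dz], ...], "turn": [[rx, ry, rz], ...]}. A call has 1 to 5 rows; each row is the pose to reach, as a shift and turn from the pose commanded when the call began, along the tool's axes at that moment, turning the shorter way round; what a row does not reach only later rows make up. The controller multiplies each number of a shift by 800 mm and each number of a turn by 180 degrees. A row lasts 1/12 s, in which the tool goes at most 41.7 mm and 7.16 degrees, less where a joint would pass 70% of its speed; a pose out of reach is approached as far as the arm can. A call with a number of a shift or a turn outside -1 to 1 is refused whole. A call with a gripper value outside its range is refused whole. The fingers move at their own pace and stop on an object; "newtons" is the grip in N (left out, the last holds). Time passes only in rows, so rows that repeat a pose let the fingers close. It gives the time, the measured TCP pose, the force, the opening and the grip force at its end, in the units of the state.
- manip.sense(): the state, without advancing time (a new reading comes with each control period).
- manip.snapshot(name): name is "scene" or "top" or "wrist"; returns a dict with "pixels" (420x560x3 uint8, red, green, blue), "depth" (420x560 float32, m along the optical axis (not along the pixel's ray), 0 where there is no reading), "intrinsics" (3x3 intrinsics, pixels), "R" (3x3) and "t" (3): a world point X has camera coordinates R X + t. Camera axes: x right, y down, z forward; pixel columns grow to the right and rows downward; lengths in m; the calibration is good to about 2 mm. A picture is of the moment at which its call begins.
- manip.sign_off(): hands the job in; it is judged then, once.
The state is a dict: "t": time; "q": joint angles; "qd": joint speeds; "tau": joint torques, N m; "tcp_pos": TCP position; "tool_rot": TCP orientation; "force": force on the tool from outside, world axes, zero at the start; "ft_torque": the same for the moment, N m; "finger_gap": opening from 0.0 (shut) to 1.0 (fully open); "gripper_force": force on a finger pad.
Only numpy, scipy, OpenCV 4.12 (cv2) and the standard library are available. Lean on these libraries where they do the work, as an engineer would, in place of code of your own. Each camera call takes 0.05 s, during which the arm holds its last target. There are 200 camera calls.

## Working session

There is one attempt and no reset: what is moved stays moved. The work goes in short steps, Python scripts to look and compute and a tool call to move; the robot and the scene stay as the last step left them, time stands still between calls to the robot, and variables do not carry over. Pictures are saved under pics/ and viewed, at most 10 in all, crops included, and the job is handed in when it is done.

Besides the shell and the picture viewer there is one more tool, called after "Emit:" as name(argument=value, ...) on one line, values as JSON. apply_moves: Moves the arm, as the interface text tells. Shifts and turns lie within -1 to 1; 1 stands for 800 mm of shift or 180 degrees of turn. Its arguments: {"type":"object","properties":{"claw":{"type":"array","items":{"type":"number"}},"travel":{"type":"array","items":{"type":"array","items":{"type":"number"}}},"turn":{"type":"array","items":{"type":"array","items":{"type":"number"}}},"newtons":{"type":"number"}},"required":["claw","travel","turn"]}

```bash
mkdir -p pics
cat > h.py <<'E'
import numpy as np, cv2
from station import manip
def snap(n,f=None):
    s=manip.snapshot(n)
    np.savez('%s.npz'%n,**{k:np.array(v) for k,v in s.items()})
    if f: cv2.imwrite('pics/'+f,s['pixels'][:,:,::-1])
    return s
def P(s,u,v,d=None):
    K=s['intrinsics']; d=float(s['depth'][int(v),int(u)]) if d is None else d
    return s['R'].T@(d*np.linalg.inv(K)@[u,v,1]-s['t'])
def PZ(s,u,v,z):
    K=s['intrinsics'];c=-s['R'].T@s['t'];r=s['R'].T@np.linalg.inv(K)@[u,v,1]
    return c+r*(z-c[2])/r[2]
E
python3 - <<'E'
from h import *
a=snap('scene','s1.png');b=snap('top','t1.png');print(manip.sense())
E
```

```text
{'t': 0.1, 'q': array([-1.52846128e+00,  5.28382876e-01,  1.43377876e+00,  3.77346700e-05,
        1.18138768e+00, -1.78506032e-01]), 'qd': array([-0.00221553, -0.00070495, -0.00315646,  0.00074392,  0.00070911,
        0.00053664]), 'tau': array([ 1.24569201e-04, -4.43304062e+01, -1.78586662e+01, -2.73226988e-04,
        3.90222252e-03, -4.67783039e-06]), 'tcp_pos': array([ 0.13691428, -0.6091632 ,  0.23042406]), 'tool_rot': array([ 9.93910159e-01,  1.10189102e-01,  8.39661823e-05, -9.74879041e-04]), 'force': array([-0.48863666,  0.2296957 ,  0.18284214]), 'ft_torque': array([ 0.02537323,  0.00563886, -0.0321048 ]), 'gripper_force': 0.0, 'finger_gap': 0.9988461126440894}
```

View pics/s1.png

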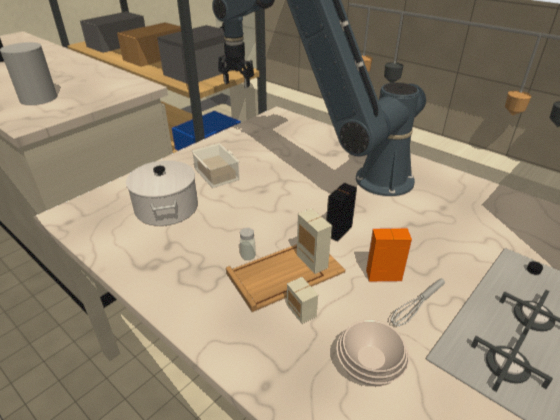

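View pics/t1.png

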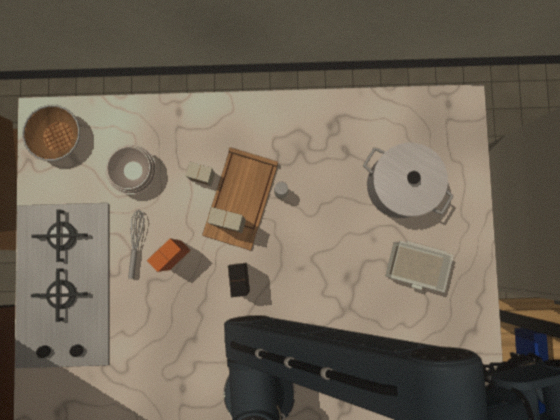

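The scene view shows the white carton at about (314,242) standing on the board. The black look-alike is at (341,212), the orange one at (388,255) and the short carton at (302,300). In the top view the carton is at about (226,218), the stop at the board's upper end (254,157), the jar at (281,188) and the short carton at (199,174). Only the white carton on the board fits the description, and I'll confirm that in a crop.

Run:
```python
from h import *
b=dict(np.load('top.npz'))
c=b['pixels'][140:260,180:300,::-1]
cv2.imwrite('pics/c1.png',cv2.resize(c,None,fx=5,fy=5,interpolation=cv2.INTER_CUBIC))
for u,v in [(226,215),(220,213),(235,218),(240,185),(254,157),(199,171),(281,185),(237,270),(215,238)]: print(u,v,P(b,u,v).round(3))
# carton top from depth
H,W=b['depth'].shape;uu,vv=np.meshgrid(range(W),range(H))
X=(np.stack([uu,vv,0*uu+1],-1)@np.linalg.inv(b['intrinsics']).T*b['depth'][...,None]-b['t'])@b['R']
m=(X[...,2]>.15)&(uu>200)&(uu<250)&(vv>200)&(vv<235)
p=X[m];print(m.sum(),p.mean(0)); r=cv2.minAreaRect((p[:,:2]*1000).astype(np.float32));print(r)
```

```text
226 215 [0.534 0.072 0.163]
220 213 [0.541 0.088 0.161]
235 218 [0.525 0.046 0.167]
240 185 [0.641 0.042 0.013]
254 157 [ 0.726 -0.005  0.026]
199 171 [ 0.417 -0.061  1.417]
281 185 [ 0.625 -0.085  0.091]
237 270 [0.381 0.046 0.151]
215 238 [0.478 0.124 0.008]
533 [0.52414751 0.07431798 0.17574298]
((496.00640869140625, 21.1917724609375), (219.4057159423828, 60.169166564941406), 61.615882873535156)
```

View pics/c1.png

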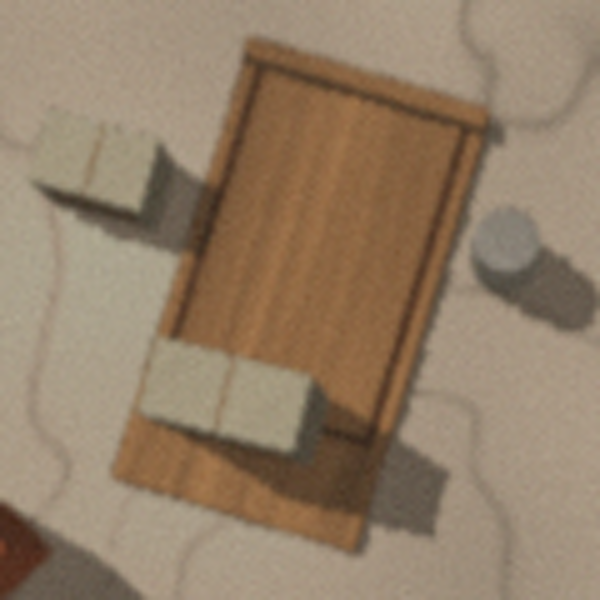

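The crop confirms it: the white carton straddles the near line of the outline. Its top corners are at crop (160,338), (320,378), (300,455) and (140,412). The board corners are at crop (250,38), (490,110), (360,552) and (113,475), with the stop at the upper end.

Run:
```python
from h import *
b=dict(np.load('top.npz'))
def q(c,z): return np.array([PZ(b,180+(x+.5)/5-.5,140+(y+.5)/5-.5,z)[:2] for x,y in c])
B=np.r_[q([(248,38),(491,110)],.026),q([(360,552),(113,475)],.012)]*1000
C=q([(160,338),(320,378),(300,455),(140,412)],.162)*1000
print(B.round(),C.round())
ax=((B[0]+B[1])-(B[2]+B[3]))/2;print('len',np.linalg.norm(ax),'w',np.linalg.norm(B[0]-B[1]),np.linalg.norm(B[2]-B[3]))
d=(B[0]-B[1]);d/=np.linalg.norm(d)
ax/=np.linalg.norm(ax);print('yaw board',np.degrees(np.arctan2(ax[1],ax[0])),np.degrees(np.arctan2(-d[0],d[1])))
# zone: midpoint of board +27mm back along: board mid x=-27
z=B.mean(0)+27*ax;print('zone',z,ax)
w=(C[0]-C[1]);w2=C[3]-C[2];print('carton w',np.linalg.norm(w),np.linalg.norm(w2),np.linalg.norm(C[0]-C[3]),np.linalg.norm(C[1]-C[2]))
w=w+w2;print('carton yaw',np.degrees(np.arctan2(-w[0],w[1])))
ay=np.array([-ax[1],ax[0]]);e=C.mean(0)-z;print('carton ctr',C.mean(0),'in zone',e@ax,e@ay)
```

```text
[[759.  72.]
 [709. -79.]
 [437.  11.]
 [489. 163.]] [[557. 111.]
 [532.  23.]
 [490.  35.]
 [516. 123.]]
len 285.4464580739402 w 158.341666686638 160.84509904085053
yaw board -18.39937375561868 -18.387720241193836
zone [624.4373613   33.09216799] [ 0.94887946 -0.31563867]
carton w 92.06806988377417 92.26505212722871 42.71640747246252 44.270460696166175
carton yaw -16.224479254318553
carton ctr [524.03463476  73.07496694] in zone -107.8902024153738 6.247874102697415
```

Emit:
apply_moves(claw=[-1,-1,-1,-1,-1], travel=[[0.04,-0.03,-0.0025],[0.08,-0.06,-0.005],[0.12,-0.09,-0.0075],[0.16,-0.12,-0.01],[0.2,-0.15,-0.0125]], turn=[[0,0,0],[0,0,0],[0,0,0],[0,0,0],[0,0,0]])

```text
t: 0.52
tcp_pos: [0.2674, -0.4558, 0.2409]
tool_rot: [0.994, 0.11, -0.0, -0.001]
force: [1.1, -0.3, -0.3]
finger_gap: 0.297
gripper_force: 0.0
```

Emit:
apply_moves(claw=[-1,-1,-1,-1,-1], travel=[[0.04,-0.03,-0.0025],[0.08,-0.06,-0.005],[0.12,-0.09,-0.0075],[0.16,-0.12,-0.01],[0.2,-0.15,-0.0125]], turn=[[0,0,0.032],[0,0,0.064],[0,0,0.096],[0,0,0.128],[0,0,0.16]])

```text
t: 0.93
tcp_pos: [0.3973, -0.3036, 0.2512]
tool_rot: [0.99, -0.143, -0.0, -0.0]
force: [1.3, 0.1, 0.2]
finger_gap: -0.001
gripper_force: 0.0
```

Emit:
apply_moves(claw=[-1,-1,-1,-1,-1], travel=[[-0.006,-0.05,0],[-0.012,-0.1,0],[-0.018,-0.15,0],[-0.024,-0.2,0],[-0.03,-0.25,0]], turn=[[0,0,0],[0,0,0],[0,0,0],[0,0,0],[0,0,0]])

```text
t: 1.35
tcp_pos: [0.4288, -0.1047, 0.2511]
tool_rot: [0.99, -0.141, -0.0, -0.0]
force: [0.9, -0.4, -0.2]
finger_gap: -0.001
gripper_force: 0.0
```

Emit:
apply_moves(claw=[-1,-1,-1,-1,-1], travel=[[-0.006,-0.05,0],[-0.012,-0.1,0],[-0.018,-0.15,0],[-0.024,-0.2,0],[-0.03,-0.25,0]], turn=[[0,0,0],[0,0,0],[0,0,0],[0,0,0],[0,0,0]])

```text
t: 1.77
tcp_pos: [0.4614, 0.0941, 0.2512]
tool_rot: [0.99, -0.14, -0.0, 0.0]
force: [0.9, 0.7, -0.5]
finger_gap: -0.002
gripper_force: 0.0
```

Run:
```python
from h import *
s=snap('wrist','w1.png');print(manip.sense()['tcp_pos'],-s['R'].T@s['t'])
```

```text
[0.46204788 0.10080001 0.25141799] [0.52474716 0.07689844 0.3948535 ]
```

View pics/w1.png

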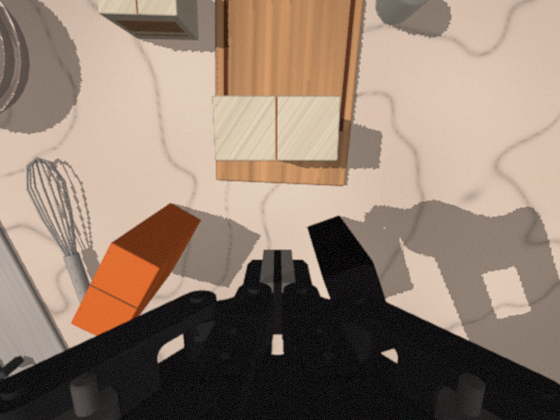

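The wrist view shows the white carton's top at (214,97)–(341,160), the fingertips at about (278,253), and the black look-alike's near top edge from (308,226) to (340,217).

Run:
```python
from h import *
s=dict(np.load('wrist.npz'))
C=np.array([PZ(s,u,v,.162)[:2] for u,v in [(214,97),(341,97),(341,160),(217,160)]])*1000
print(C.round(),C.mean(0)); w=C[0]-C[1]+C[3]-C[2];print(np.linalg.norm(w)/2,np.degrees(np.arctan2(-w[0],w[1])))
print([P(s,u,v).round(3) for u,v in [(310,228),(340,219),(380,300),(278,128),(250,245),(196,215)]])
st=manip.sense();q=st['tool_rot'];yaw=2*np.arctan2(q[1],q[0]);c=np.array([np.cos(yaw),np.sin(yaw)])
d=C.mean(0)-st['tcp_pos'][:2]*1000;print(np.degrees(yaw),'carton in tool',d@c,d@[c[1],-c[0]])
# board left/right edges at near end
for u,v in [(216,180),(346,185)]: print(PZ(s,u,v,.012)[:2]*1000)
```

```text
[[559. 113.]
 [534.  28.]
 [491.  38.]
 [517. 125.]] [525.05137652  76.10473514]
89.94020285088607 -16.200879728945228
[array([0.397, 0.071, 0.014]), array([0.401, 0.032, 0.021]), array([0.464, 0.06 , 0.303]), array([0.526, 0.076, 0.163]), array([0.392, 0.153, 0.   ]), array([0.452, 0.208, 0.002])]
-15.8807454695534 carton in tool 67.35637943111051 6.512710024824591
[488.81852166 165.76177777]
[438.23076243  13.81996961]
```

Emit:
apply_moves(claw=[-1,-1,-1,-1,-1], travel=[[0,0.008,0.035],[0,0.008,0.07],[0,0.008,0.105],[0,0.008,0.14],[0,0.008,0.14]], turn=[[0,0,0],[0,0,0],[0,0,0],[0,0,0],[0,0,0]])

```text
t: 2.23
tcp_pos: [0.4562, 0.0859, 0.1351]
tool_rot: [0.99, -0.14, -0.005, 0.0]
force: [-0.5, 0.4, -0.1]
finger_gap: 0.0
gripper_force: 0.0
```

Emit:
apply_moves(claw=[-1,-1,-1,-1,-1], travel=[[0.007,0,0],[0.014,0,0],[0.021,0,0],[0.028,0,0],[0.035,0,0]], turn=[[0,0,0],[0,0,0],[0,0,0],[0,0,0],[0,0,0]])

```text
t: 2.65
tcp_pos: [0.4887, 0.0777, 0.1407]
tool_rot: [0.99, -0.141, 0.002, -0.0]
force: [0.3, -0.6, -0.4]
finger_gap: 0.001
gripper_force: 0.0
```

Emit:
apply_moves(claw=[-1,-1,-1,-1,-1], travel=[[0.004,0,0],[0.008,0,0],[0.012,0,0],[0.016,0,0],[0.02,0,0]], turn=[[0,0,0],[0,0,0],[0,0,0],[0,0,0],[0,0,0]])

```text
t: 3.07
tcp_pos: [0.5023, 0.0736, 0.1393]
tool_rot: [0.99, -0.14, -0.0, 0.0]
force: [-0.4, 0.2, 0.1]
finger_gap: -0.001
gripper_force: 0.3
```

Emit:
apply_moves(claw=[-1,-1,-1,-1,-1], travel=[[0.004,0,0],[0.008,0,0],[0.012,0,0],[0.016,0,0],[0.02,0,0]], turn=[[0,0,0],[0,0,0],[0,0,0],[0,0,0],[0,0,0]])

```text
t: 3.48
tcp_pos: [0.518, 0.0691, 0.1393]
tool_rot: [0.99, -0.14, 0.0, -0.0]
force: [0.1, -0.3, 0.4]
finger_gap: 0.001
gripper_force: 0.1
```

Run:
```python
from h import *
s=snap('scene');c=s['pixels'][180:340,200:420,::-1]
w=snap('wrist')['pixels'][:,:,::-1]
a=cv2.resize(c,(440,320));b=cv2.resize(w,(336,252));o=np.zeros((320,776,3),np.uint8);o[:,:440]=a;o[:252,440:]=b
cv2.imwrite('pics/p2.png',o);print(manip.sense()['tcp_pos'])
```

```text
[0.51854477 0.06894082 0.13937657]
```

View pics/p2.png

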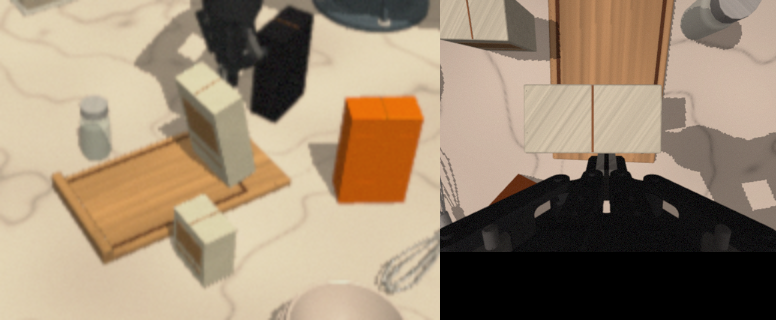

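The composite shows the carton tilted forward about 10° at crop (215,125), square to the gripper, with the fingers against its back and slightly right of centre. I'll keep pushing.

Emit:
apply_moves(claw=[-1,-1,-1,-1,-1], travel=[[0.004,0,0],[0.008,0,0],[0.012,0,0],[0.016,0,0],[0.02,0,0]], turn=[[0,0,0],[0,0,0],[0,0,0],[0,0,0],[0,0,0]])

```text
t: 4.0
tcp_pos: [0.5334, 0.0646, 0.1393]
tool_rot: [0.99, -0.14, 0.0, 0.0]
force: [0.8, -0.0, 0.9]
finger_gap: -0.0
gripper_force: 0.0
```

Emit:
apply_moves(claw=[-1,-1,-1,-1,-1], travel=[[0.004,0,0],[0.004,0,0],[0.004,0,0],[0.004,0,0],[0.004,0,0]], turn=[[0,0,0],[0,0,0],[0,0,0],[0,0,0],[0,0,0]])

```text
t: 4.42
tcp_pos: [0.5357, 0.0639, 0.1393]
tool_rot: [0.99, -0.14, -0.0, -0.0]
force: [0.3, 0.7, 0.3]
finger_gap: -0.002
gripper_force: 0.0
```

Run:
```python
from h import *
s=snap('scene');c=s['pixels'][180:340,200:420,::-1]
w=snap('wrist')['pixels'][:,:,::-1]
a=cv2.resize(c,(352,256));b=cv2.resize(w,(448,336));o=np.zeros((336,800,3),np.uint8);o[:256,:352]=a;o[:,352:]=b
cv2.imwrite('pics/p3.png',o);print(manip.sense()['tcp_pos'])
```

```text
[0.53581141 0.06393058 0.13931168]
```

View pics/p3.png

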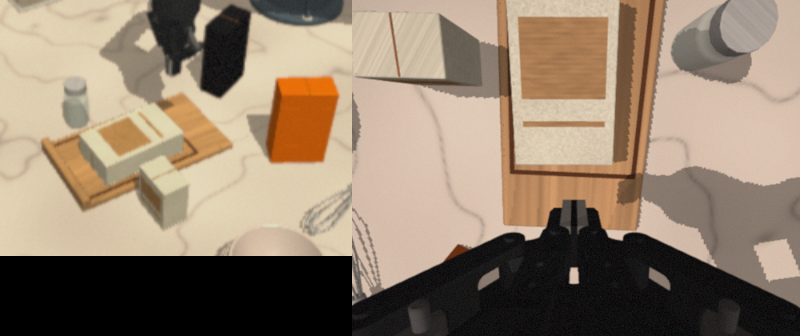

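The carton now lies on its broad face inside the outline, with its foot edge at (514..613,163) in the wrist view. It sits close to the left line, so I'll measure it.

Run:
```python
from h import *
s=dict(np.load('wrist.npz'))
H,W=s['depth'].shape;uu,vv=np.meshgrid(range(W),range(H))
X=(np.stack([uu,vv,0*uu+1],-1)@np.linalg.inv(s['intrinsics']).T*s['depth'][...,None]-s['t'])@s['R']
t=np.radians(-18.4);ax=np.array([np.cos(t),np.sin(t)]);ay=np.array([-ax[1],ax[0]]);z=np.array([.6244,.0331])
XY=X[...,:2]-z;bx=XY@ax*1000;by=XY@ay*1000
m=(s['depth']>0)&(X[...,2]>.05)&(X[...,2]<.064)&(abs(by)<75)&(bx>-110)&(vv<240)
p=np.c_[bx[m],by[m]].astype(np.float32)
print('z',np.median(X[...,2][m]),p.min(0),p.max(0),cv2.minAreaRect(p))
for a in range(-90,70,20):
    k=abs(p[:,0]-a)<4
    if k.sum(): print(a,np.percentile(p[k,1],[1,99]).round(1))
# inner wall/board edges: board z ~ .012
m2=(s['depth']>0)&(X[...,2]>.006)&(X[...,2]<.018)&(abs(by)<100)&(vv<240)
for a in (-150,-130,-110): 
    k=m2&(abs(bx-a)<3); print('board',a,np.percentile(by[k],[1,99]).round(1))
st=manip.sense();e=st['tcp_pos'][:2]-z;print('tcp',e@ax*1000,e@ay*1000)
sc=dict(np.load('scene.npz'))
```

```text
z 0.05818627074168978 [-84.013115 -32.890533] [52.30856 61.48471] ((-15.79119873046875, 14.18377685546875), (133.5610809326172, 90.20336151123047), 2.074721574783325)
-70 [-31.6  55.9]
-50 [-30.7  56.8]
-30 [-30.2  57.3]
-10 [-29.5  58.1]
10 [-28.6  58.9]
30 [-28.   59.6]
50 [-27.4  60. ]Traceback (most recent call last):
  File "<stdin>", line 16, in <module>
    return _quantile_unchecked(
        a, q, axis, out, overwrite_input, method, keepdims, weights)
    return _ureduce(a,
                    func=_quantile_ureduce_func,
    ...<5 lines>...
                    overwrite_input=overwrite_input,
                    method=method)
    r = func(a, **kwargs)
    result = _quantile(arr,
                       quantiles=q,
    ...<2 lines>...
                       out=out,
                       weights=wgt)
    slices_having_nans = np.isnan(arr[-1, ...])
                                  ~~~^^^^^^^^^
IndexError: index -1 is out of bounds for axis 0 with size 0
```

Emit:
apply_moves(claw=[0,0,0,0,0], travel=[[-0.0385,-0.015,0],[-0.0385,-0.015,0.02],[-0.0385,-0.015,0.06],[-0.0385,-0.015,0.1],[-0.0385,-0.015,0.12]], turn=[[0,0,0.0128],[0,0,0.0128],[0,0,0.0128],[0,0,0.0128],[0,0,0.0128]])

```text
t: 4.93
tcp_pos: [0.5082, 0.0842, 0.041]
tool_rot: [0.987, -0.16, -0.002, 0.0]
force: [0.4, 0.2, 0.6]
finger_gap: 0.505
gripper_force: 0.0
```

Emit:
apply_moves(claw=[0,0,0,0,0], travel=[[0,0,0.008],[0,0,0.017],[0,0,0.017],[0,0,0.017],[0,0,0.017]], turn=[[0,0,0],[0,0,0],[0,0,0],[0,0,0],[0,0,0]])

```text
t: 5.35
tcp_pos: [0.5107, 0.0839, 0.0307]
tool_rot: [0.987, -0.16, 0.001, -0.0]
force: [-0.2, 0.9, 0.6]
finger_gap: 0.505
gripper_force: 0.0
```

```bash
cat >> h.py <<'E'
def brd():
    st=manip.sense();t=np.radians(-18.4);ax=np.array([np.cos(t),np.sin(t)]);ay=np.array([-ax[1],ax[0]])
    e=st['tcp_pos'][:2]-[.6244,.0331];q=st['tool_rot']
    print('tcp board',e@ax*1000,e@ay*1000,st['tcp_pos'][2],'yaw',np.degrees(2*np.arctan2(q[1],q[0])),st['force'],st['finger_gap'],st['t'])
E
python3 - <<'E'
from h import *
w=snap('wrist','w4.png');brd()
E
```

```text
tcp board -123.97480884087348 12.303179413177011 0.030804545192948018 yaw -18.449727941595885 [-0.36758662 -0.03052777  1.18573099] 0.4989742116872165 5.4
```

View pics/w4.png

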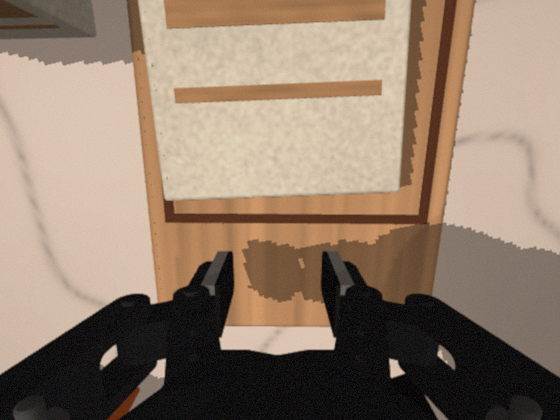

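The wrist view shows the open fingertips at (220,265) and (337,265). They are centred on the carton's foot edge (165..400,190), which lies inside the near line at row 217. Now I'll slide it.

Emit:
apply_moves(claw=[0,0,0,0,0], travel=[[0.006,0,0],[0.012,0,0],[0.018,0,0],[0.024,0,0],[0.03,0,0]], turn=[[0,0,0],[0,0,0],[0,0,0],[0,0,0],[0,0,0]])

```text
t: 5.82
tcp_pos: [0.5334, 0.0761, 0.0299]
tool_rot: [0.987, -0.16, 0.0, -0.0]
force: [0.1, -0.1, 0.5]
finger_gap: 0.498
gripper_force: 0.0
```

Emit:
apply_moves(claw=[0,0,0,0,0], travel=[[0.004,0,0],[0.008,0,0],[0.012,0,0],[0.016,0,0],[0.02,0,0]], turn=[[0,0,0],[0,0,0],[0,0,0],[0,0,0],[0,0,0]])

```text
t: 6.23
tcp_pos: [0.5471, 0.0714, 0.0295]
tool_rot: [0.987, -0.16, -0.001, 0.0]
force: [-2.2, -0.0, -1.0]
finger_gap: 0.502
gripper_force: 0.8
```

Emit:
apply_moves(claw=[0,0,0,0,0], travel=[[0.003,0,0],[0.006,0,0],[0.009,0,0],[0.012,0,0],[0.015,0,0]], turn=[[0,0,0],[0,0,0],[0,0,0],[0,0,0],[0,0,0]])

```text
t: 6.65
tcp_pos: [0.5593, 0.0674, 0.0296]
tool_rot: [0.987, -0.16, -0.0, 0.0]
force: [-1.4, 0.3, -1.1]
finger_gap: 0.501
gripper_force: 0.7
```

Run:
```python
from h import *
s=snap('scene');c=s['pixels'][230:310,220:350,::-1]
w=snap('wrist')['pixels'][:,:,::-1];brd()
a=cv2.resize(c,(390,240),interpolation=cv2.INTER_CUBIC);b=cv2.resize(w,(408,306));o=np.zeros((306,798,3),np.uint8);o[:240,:390]=a;o[:,390:]=b
cv2.imwrite('pics/p5.png',o)
```

```text
tcp board -71.77706747665484 12.050849736759716 0.0297803951398248 yaw -18.465559207329637 [ 2.41349514e-04  2.44811148e-01 -1.24316242e-01] 0.50119574305957 6.75
```

View pics/p5.png

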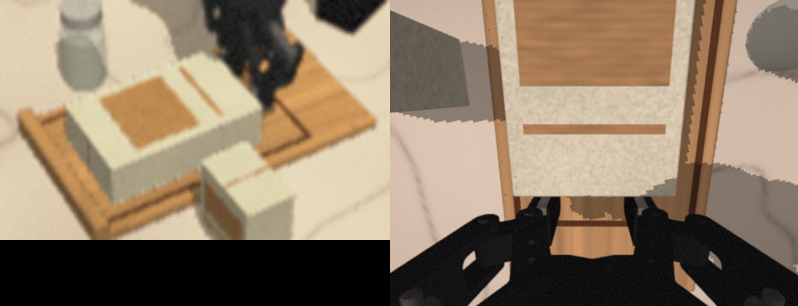

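The carton is now square to the board in both views, roughly 10–15 mm short of the stop. I'll continue gently until the force rises.

Emit:
apply_moves(claw=[0,0,0,0,0], travel=[[0.002,0,0],[0.004,0,0],[0.006,0,0],[0.008,0,0],[0.01,0,0]], turn=[[0,0,0],[0,0,0],[0,0,0],[0,0,0],[0,0,0]])

```text
t: 7.17
tcp_pos: [0.5665, 0.065, 0.0298]
tool_rot: [0.987, -0.16, -0.0, 0.0]
force: [-3.5, 0.3, 2.3]
finger_gap: 0.496
gripper_force: 1.5
```

Emit:
apply_moves(claw=[0,0,0], travel=[[0.0015,0,0],[0.003,0,0],[0.004,0,0]], turn=[[0,0,0],[0,0,0],[0,0,0]])

```text
t: 7.42
tcp_pos: [0.5698, 0.0639, 0.0298]
tool_rot: [0.987, -0.16, -0.0, 0.0]
force: [-3.4, 0.8, 1.9]
finger_gap: 0.498
gripper_force: 1.6
```

Emit:
apply_moves(claw=[0,0,0], travel=[[0.0015,0,0],[0.003,0,0],[0.003,0,0]], turn=[[0,0,0],[0,0,0],[0,0,0]])

```text
t: 7.67
tcp_pos: [0.5726, 0.063, 0.0297]
tool_rot: [0.987, -0.16, 0.0, 0.0]
force: [-1.9, -0.3, 1.4]
finger_gap: 0.503
gripper_force: 1.0
```

Run:
```python
from h import *
s=snap('scene');t=snap('top');brd()
a=cv2.resize(s['pixels'][240:310,225:315,::-1],(450,350),interpolation=cv2.INTER_CUBIC)
b=cv2.resize(t['pixels'][140:210,210:280,::-1],(350,350),interpolation=cv2.INTER_CUBIC)
cv2.imwrite('pics/p6.png',np.hstack([a,b]))
```

```text
tcp board -58.603409456240904 12.032198953957833 0.02971114674831918 yaw -18.45109044031588 [-2.14002106 -0.03278499  1.03504103] 0.5031597448658995 7.7667
```

View pics/p6.png

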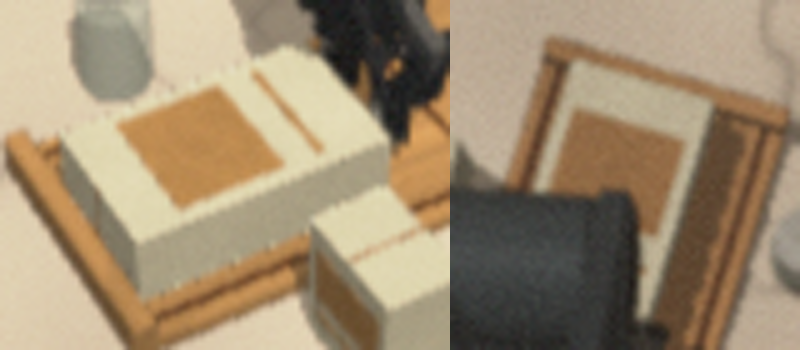

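Both views show the head edge a few millimetres from the stop, with a thin strip of board still visible at left (90,200). I'll keep going in small steps.

Emit:
apply_moves(claw=[0,0,0], travel=[[0.0015,0,0],[0.0025,0,0],[0.0025,0,0]], turn=[[0,0,0],[0,0,0],[0,0,0]])

```text
t: 8.02
tcp_pos: [0.5733, 0.0627, 0.0296]
tool_rot: [0.987, -0.16, -0.001, -0.0]
force: [-3.9, 1.3, 2.6]
finger_gap: 0.506
gripper_force: 2.0
```

Emit:
apply_moves(claw=[0,0,0], travel=[[0.0015,0,0],[0.0025,0,0],[0.0025,0,0]], turn=[[0,0,0],[0,0,0],[0,0,0]])

```text
t: 8.27
tcp_pos: [0.5732, 0.0627, 0.0296]
tool_rot: [0.987, -0.16, -0.003, -0.0]
force: [-7.2, 3.1, 5.0]
finger_gap: 0.499
gripper_force: 3.6
```

The tool has stopped moving and the force has risen to 8 N, so the carton is against the stop. I'll back off and check.

Emit:
apply_moves(claw=[0,0,0,0,0], travel=[[-0.006,0,0],[-0.02,0,0],[-0.05,0,0],[-0.07,0,0],[-0.07,0,-0.02]], turn=[[0,0,0],[0,0,0],[0,0,0],[0,0,0],[0,0,0]])

```text
t: 8.68
tcp_pos: [0.5178, 0.0804, 0.0436]
tool_rot: [0.987, -0.16, -0.004, 0.0]
force: [-0.6, 0.3, 0.3]
finger_gap: 0.499
gripper_force: 0.0
```

Emit:
apply_moves(claw=[0,0,0,0,0], travel=[[0,0,-0.05],[0,0,-0.1],[0,0,-0.15],[0,0,-0.2],[0,0,-0.25]], turn=[[0,0,0],[0,0,0],[0,0,0],[0,0,0],[0,0,0]])

```text
t: 9.1
tcp_pos: [0.5241, 0.0792, 0.2483]
tool_rot: [0.987, -0.16, 0.002, 0.0]
force: [0.7, 0.0, -1.6]
finger_gap: 0.498
gripper_force: 0.0
```

Run:
```python
from h import *
s=snap('scene');t=snap('wrist');brd()
a=cv2.resize(s['pixels'][230:310,225:335,::-1],(396,288),interpolation=cv2.INTER_CUBIC)
b=cv2.resize(t['pixels'][:,:,::-1],(400,300));o=np.zeros((300,796,3),np.uint8);o[:288,:396]=a;o[:,396:]=b
cv2.imwrite('pics/p7.png',o)
```

```text
tcp board -104.99554094103321 13.579775851777402 0.2532902898291019 yaw -18.445584340733284 [0.62470319 0.20139536 0.33706839] 0.5016710193992177 9.2
```

View pics/p7.png

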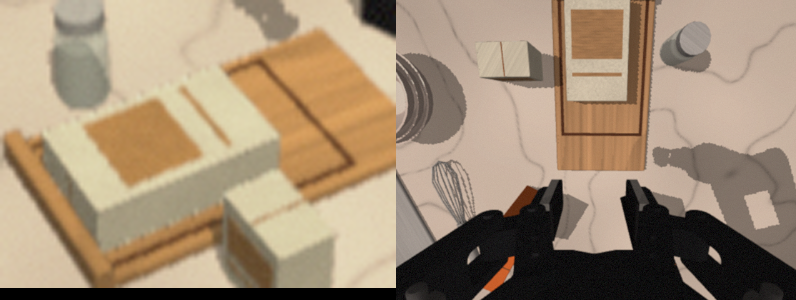

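Run:
```python
from h import *
s=dict(np.load('wrist.npz'))
t=np.radians(-18.4);ax=np.array([np.cos(t),np.sin(t)]);ay=np.array([-ax[1],ax[0]])
f=lambda u,v,z:np.array([(PZ(s,u,v,z)[:2]-[.6244,.0331])@a*1000 for a in (ax,ay)]).round(1)
n=lambda x,y:((x-396)*1.4,y*1.4)
for nm,p,z in [('footL',(567,102),.057),('footR',(627,102),.057),('headL-ish',(566,8),.057),('bnearL',(557,169),.012),('bnearR',(646,171),.012),('lineL',(564,135),.012),('lineR',(641,135),.012)]: print(nm,f(*n(*p),z))
# depth along the carton midline in the scene view: height profile near the stop
S=dict(np.load('scene.npz'));H,W=S['depth'].shape;uu,vv=np.meshgrid(range(W),range(H))
X=(np.stack([uu,vv,0*uu+1],-1)@np.linalg.inv(S['intrinsics']).T*S['depth'][...,None]-S['t'])@S['R']
e=X[...,:2]-[.6244,.0331];bx=e@ax*1000;by=e@ay*1000;z=X[...,2]*1000
for y in (-15,10,35):
    k=(abs(by-y)<5)&(bx>70)&(bx<130)&(S['depth']>0);o=np.argsort(bx[k]);print(y,list(zip(bx[k][o].round().astype(int).tolist(),z[k][o].round().astype(int).tolist()))[:60:2])
k=(z>50)&(z<66)&(abs(by)<70)&(abs(bx)<125);p=np.c_[bx[k],by[k]].astype(np.float32);print(cv2.minAreaRect(p),p.min(0),p.max(0))
k=(z>20)&(z<32)&(abs(by)<60)&(bx>80)&(bx<135);print('stop top',np.percentile(bx[k],[2,98]))
```

```text
footL [-48.3  56.5]
footR [-48.4 -33.5]
headL-ish [77. 54.]
bnearL [-168.2   83.9]
bnearR [-172.   -78.5]
lineL [-105.6   69. ]
lineR [-105.7  -66.1]
-15 [(71, 58), (71, 57), (74, 58), (77, 55), (77, 59), (82, 60), (84, 57), (86, 60), (87, 59), (89, 58), (92, 61), (93, 62), (96, 58), (98, 56), (102, 58), (103, 57), (103, 57), (104, 44), (104, 36), (104, 48), (104, 39), (105, 27), (105, 49), (105, 37), (107, 29), (109, 28), (110, 30), (112, 27), (113, 28), (115, 27)]
10 [(70, 56), (72, 59), (74, 59), (75, 57), (77, 57), (79, 60), (80, 58), (83, 60), (84, 58), (86, 60), (87, 60), (89, 59), (91, 59), (93, 58), (94, 58), (96, 59), (98, 57), (101, 60), (103, 59), (104, 59), (104, 46), (104, 35), (105, 44), (105, 30), (105, 47), (105, 51), (106, 30), (106, 35), (107, 28), (109, 30)]
35 [(72, 56), (74, 59), (76, 56), (80, 58), (81, 58), (83, 57), (85, 59), (87, 59), (89, 60), (90, 57), (94, 60), (94, 57), (96, 60), (98, 59), (99, 54), (102, 59), (102, 57), (103, 37), (104, 49), (104, 30), (104, 23), (104, 53), (104, 30), (105, 34), (105, 61), (105, 49), (107, 27), (110, 30), (111, 28), (114, 28)]
((29.573631286621094, 10.403797149658203), (151.90243530273438, 95.5045394897461), 0.758266031742096) [-46.725857 -37.95191 ] [105.39902  58.81758]
stop top [ 85.07915496 120.1764395 ]
```

```bash
python3 -c "
from station import manip
print(manip.sign_off())"
```

```text
the job is handed in; nothing more can be done
None
```

I tipped the white carton onto its broad face inside the outline, then slid it until its top end met the stop; depth readings showed no gap and about 6 mm or more to the nearest side line. I aimed to touch nothing else and handed the job in at about 9 s with the arm clear; the judge's verdict was not shown.

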